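Slide the label plate out past the end of the desk riser

ROBOT

A 6-joint arm with a two-finger parallel gripper is mounted at the origin on the work surface. World frame = base frame: x ahead of the robot, y to its left, z up, the work surface at z = 0. Lengths are in m, angles in rad, forces in N, time in s.
With the tool pointing down it reaches from about 0.35 to 0.95 m from the base axis. Payload 17.4 kg.
Tool frame: the origin (TCP) lies at the very end of the fingers, on their centre line; the grasp point (between the pads) lies 19 mm behind it; z points along the fingers, y is the direction in which the jaws open and shut (so a half turn about z gives the same grasp; the last joint's range is limited). The gripper opens to 93 mm and grips with 3 to 60 N. Pads are 15 mm wide; open, the fingers measure 128 mm over their backs; the gripper's body (75 mm by 188 mm) begins 65 mm behind the grasp point.
Start: joints at [1.282, 0.116, 1.442, -0, 1.584, -0.038], TCP at [0.168, 0.654, 0.219] pointing down, gripper open.
Joint ranges: [-2.83, 2.83], [-0.83, 2.19], [0.07, 2.5], [-1.14, 4.28], [0.01, 3], [-2.97, 2.97]. Speed limits (rad/s): [1.89, 1.89, 2.22, 3.14, 3.14, 3.14].

INTERFACE

Orientations are given as a unit quaternion [w, x, y, z].
In Python, from workcell import robot, imaging, order gives the robot as it stands.
- The arm moves only by the shell command python3 -m jog 'ROWS' [OPENING]. ROWS is JSON, a list of rows, each a list of 4 numbers: the shift along the tool's x, y, z in m, then the turn about the tool's z in rad. A call has 1 to 10 rows; each row shifts and turns the pose as measured when the row begins, along the tool's axes as they then stand; what a row does not reach is not made up. A row lasts 1/12 s, in which the tool goes at most 41.7 mm and 7.16 degrees, less where a joint would pass 70% of its speed; a pose out of reach is approached as far as the arm can. A call is refused whole if a number of a shift passes 0.0417 or a number of a turn 0.125, either way. A call with a gripper value outside its range is refused whole. OPENING is the closure, from 0 (fully open) to 1 (shut), set as the call begins (- or left out, the last holds). The fingers move at their own pace and stop on an object; the grip force is fixed at half the most. Time passes only in rows, so rows that do not move let the fingers close. It gives the time, the measured TCP pose, the force and the opening at its end, in the units of the state.
- robot.get_state(): the state, without advancing time (a new reading comes with each control period).
- imaging.get_image(name): name is "scene" or "top"; returns the picture (384x512x3 uint8, red, green, blue); there is no depth.
- imaging.get_calibration(name): a dict with "fx", "fy", "cx", "cy" (pixels), "xyz" and "rotation" of the camera in the world. Camera axes: x right, y down, z forward; pixel columns grow to the right and rows downward; lengths in m; the calibration is good to about 2 mm. A picture is of the moment at which its call begins. get_calibration takes no time and is no camera call.
- order.hand_in(): hands the job in, once; it reports no verdict.
The state is a dict: "clock": time; "joint_pos": joint angles; "qvel": joint speeds; "joint_efforts": joint torques, N m; "eef_pos": TCP position; "eef_rot": TCP orientation; "wrist_force": force on the tool from outside, world axes, zero at the start; "moment": the same for the moment, N m; "finger_gap": finger opening in m.
Only numpy, scipy, OpenCV 4.12 (cv2) and the standard library are available. Lean on these libraries where they do the work, as an engineer would, in place of code of your own. Each camera call takes 0.05 s, during which the arm holds its last target.

TASK

Using only the fingers, push the blank aluminium plate along the desk riser until its short edge sticks out about 4 cm past the riser's end on the pen-cup side, so that the next person can get hold of it there. Leave it lying flat and straight along the riser; do not pick it up or tip it, and leave everything else standing where it is.

Things in the scene. Friction and masses are not known exactly. Their poses are not given: they have to be found in the camera images.
- riser: Fixed wooden desk riser, 160 mm deep (its x) by 400 mm long (its y), flat top 90 mm above the desk, ends at y = +200 and -200 mm, both open. Along its far long side an upstand 8 mm thick rises 12 mm above the top (x = +72 to +80 mm); nothing else stands on the top but the plate. Origin on the desk under its centre, z up; it is turned up to about 0.35 rad about the vertical.
- plate: Blank aluminium equipment plate with a dark pressed border line, lying loose and flat on the riser's top: 110 mm (its x) by 180 mm (its y) by 6 mm thick, about 0.3 kg. Origin at the centre of its underside; its y runs within about 0.06 rad of the riser's y at the start and it lies near the middle of the riser. It slides with ordinary friction, and turns if pushed off its centreline; it may meet the upstand.
- pencup: Dark steel pen cup holding three pens, 72 mm across, 100 mm tall (pens reach 155 mm), loose on the desk about 130 mm beyond one end of the riser, on either its +y or its -y side: this is the end past which the plate must stick out. Origin at the centre of its underside.
- mug: White ceramic mug with a handle, 80 mm across, 90 mm tall, loose on the desk beyond the other end of the riser. Origin at the centre of its underside. To be left alone.
- stamp: Wooden rubber stamp, foot 30 by 50 mm, 66 mm tall with a turned handle, loose on the desk in front of the riser (robot side). Origin at the centre of its underside. To be left alone.
- clipbox: Grey open plastic paper-clip tray, 70 by 90 by 25 mm, loose on the desk in front of the riser (robot side). Origin at the centre of its underside. To be left alone.
Things that resemble listed ones, but are neither listed nor needed, are in the scene too. There is more than one size of the pencup; the job needs the middle-sized.

How it is judged:
By the outcome, as a careful person would: the job done as asked, in the order asked, and still so for the second after the job is handed in, with the robot touching nothing.
It also fails if it takes over 48 s, if anything falls off the work surface, if the arm or the gripper's body presses on something with over 40 N, if the wrist force passes 120 N, or if a joint passes its speed limit or range.

## Working session

There is one attempt and no reset: what is moved stays moved. The work goes in short steps, Python scripts to look and compute and a shell command to move; the robot and the scene stay as the last step left them, time stands still between calls to the robot, and variables do not carry over. Pictures are saved under pics/ and viewed, and the job is handed in when it is done.

```bash
mkdir -p pics; ls
python3 - <<'E'
from workcell import robot, imaging
import cv2
for n in("scene","top"):
    im=imaging.get_image(n); cv2.imwrite(f"pics/{n}0.png",im[:,:,::-1]); 
    c=imaging.get_calibration(n); print(n,c)
s=robot.get_state(); print(s)
E
```

```text
pics
scene {'fx': 365.4787119204644, 'fy': 365.4787119204644, 'cx': 257.42169060996247, 'cy': 194.76923677461758, 'xyz': array([ 1.0625939 , -0.10708255,  0.90925782]), 'rotation': array([-0.25250764,  0.80092701,  0.51861831, -0.16059535])}
top {'fx': 406.48888788697724, 'fy': 406.48888788697724, 'cx': 254.59837838657313, 'cy': 193.91066563931355, 'xyz': array([0.4619998 , 0.09568361, 1.31181944]), 'rotation': array([ 0.02754762, -0.70378415,  0.7096724 , -0.01714887])}
{'clock': 0.1, 'joint_pos': array([ 1.28220443e+00,  1.16432784e-01,  1.44218622e+00,  2.57931693e-05,
        1.58397769e+00, -3.78138105e-02]), 'qvel': array([-0.00059129, -0.00077444, -0.00151337,  0.00029736,  0.00085699,
       -0.00045394]), 'joint_efforts': array([ 2.05634453e-03, -7.22901607e+01, -6.23866725e+01,  7.81841017e-02,
        2.27099948e-02, -2.76557392e-05]), 'eef_pos': array([0.16746741, 0.65371738, 0.21799013]), 'eef_rot': array([-9.42916818e-05,  1.25060555e-01,  9.92148983e-01, -4.93251548e-04]), 'wrist_force': array([-0.26055407,  0.41695886, -0.53844162]), 'moment': array([ 0.00542004,  0.00834958, -0.06326361]), 'finger_gap': 0.09302167277941498}
```

View pics/scene0.png

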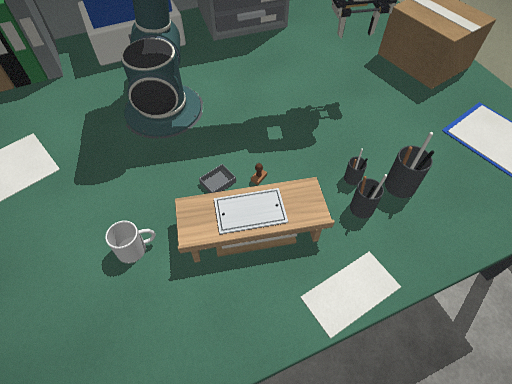

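View pics/top0.png

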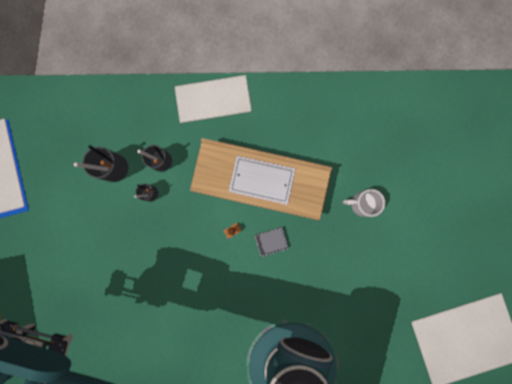

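Scene: the mug is at top (370,202). Three dark pen cups sit on the other end: large (105,165), middle (157,158) and small (147,192). The plate is at (263,180) on the riser. The listed cup should be the middle one, so I'll check sizes in a crop. All three are on the same (+y) side.

```bash
cat > h.py <<'E'
import numpy as np, cv2
from scipy.spatial.transform import Rotation as R
from workcell import robot, imaging
def ray(n,uv,z):
    c=imaging.get_calibration(n); q=c['rotation']; r=R.from_quat([q[1],q[2],q[3],q[0]])
    uv=np.atleast_2d(uv).astype(float)
    d=np.c_[(uv[:,0]-c['cx'])/c['fx'],(uv[:,1]-c['cy'])/c['fy'],np.ones(len(uv))]
    d=r.apply(d); o=c['xyz']
    return (o+d*((z-o[2])/d[:,2])[:,None])[:,:2]
def proj(n,p):
    c=imaging.get_calibration(n); q=c['rotation']; r=R.from_quat([q[1],q[2],q[3],q[0]])
    x=r.inv().apply(np.atleast_2d(p)-c['xyz'])
    return np.c_[c['fx']*x[:,0]/x[:,2]+c['cx'],c['fy']*x[:,1]/x[:,2]+c['cy']]
E
python3 - <<'E'
from h import *
t=cv2.imread('pics/top0.png'); s=cv2.imread('pics/scene0.png')
cv2.imwrite('pics/c_top.png',cv2.resize(t[125:235,180:340],None,fx=5,fy=5,interpolation=cv2.INTER_CUBIC))
cv2.imwrite('pics/c_cups.png',cv2.resize(t[130:215,60:190],None,fx=5,fy=5,interpolation=cv2.INTER_CUBIC))
cv2.imwrite('pics/c_sc.png',cv2.resize(s[165:285,165:345],None,fx=4.4,fy=4.4,interpolation=cv2.INTER_CUBIC))
E
```

```text
(no output)
```

View pics/c_top.png

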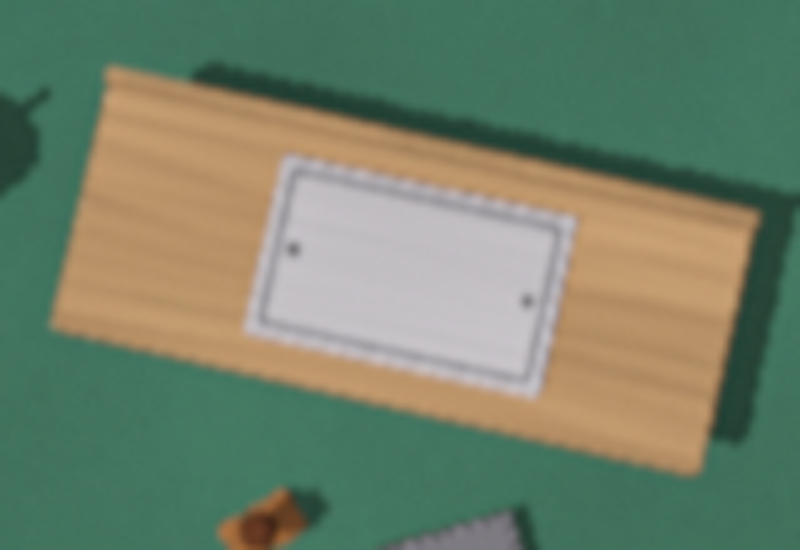

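View pics/c_cups.png

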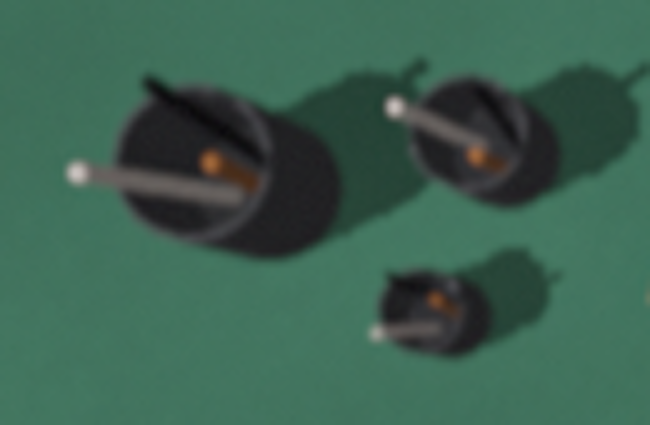

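View pics/c_sc.png

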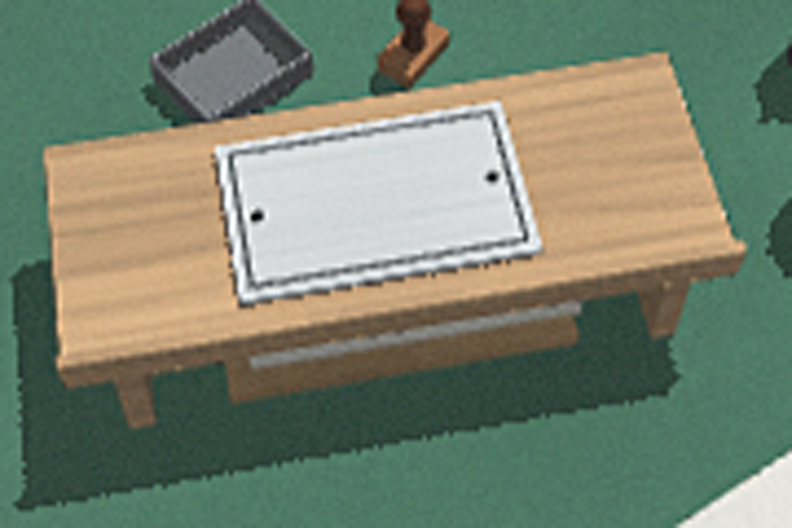

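```bash
cat > m.py <<'E'
from h import *
def crop(x,o=(180,125),f=5): return (np.array(x,float)+.5)/f-.5+np.array(o)
def rect(p):
    # p: TL,TR,BR,BL in top image = (+x+y),(+x-y),(-x-y),(-x+y)
    c=p.mean(0); v=(p[0]-p[1])+(p[3]-p[2]); v/=np.linalg.norm(v)
    return c,np.arctan2(-v[0],v[1])
E
python3 - <<'E'
from m import *
p=ray('top',crop([(283,155),(576,215),(538,397),(246,332)]),.096)
print('plate',p, np.linalg.norm(np.roll(p,-1,0)-p,axis=1),rect(p))
a=ray('top',crop([(108,66),(760,211)]),.102); b=ray('top',crop([(698,475),(50,328)]),.09)
r=np.r_[a,b]; print('riser',r,np.linalg.norm(np.roll(r,-1,0)-r,axis=1),rect(r))
sc=lambda x:crop(x,(165,165),4.4)
p=ray('scene',sc([(541,250),(243,303),(217,148),(499,103)]),.096)
print('plate s',p, np.linalg.norm(np.roll(p,-1,0)-p,axis=1),rect(p))
cu=lambda x:crop(x,(60,130),5)
for n,e in (('big',[(117,165),(272,165)]),('mid',[(410,133),(528,133)]),('small',[(379,311),(462,311)])):
    q=ray('top',cu(e),.1);print(n,q.mean(0),np.linalg.norm(q[0]-q[1]))
print('mug,stamp,clip',ray('top',[(370,202),(232,230),(272,241)],.05))
E
```

```text
plate [[ 0.65536165  0.16787959]
 [ 0.61720788 -0.00817389]
 [ 0.50797275  0.01605334]
 [ 0.54848339  0.19064316]] [0.18014033 0.11188955 0.17922812 0.10927554] (array([0.58225642, 0.09160055]), np.float64(-0.22068912124495396))
riser [[ 0.70958082  0.27284978]
 [ 0.61777207 -0.11744831]
 [ 0.46068493 -0.07940594]
 [ 0.55238965  0.30965178]] [0.40095068 0.16162794 0.39971948 0.16144178] (array([0.58510687, 0.09641183]), np.float64(-0.2312555522730824))
plate s [[ 0.65641219  0.16525017]
 [ 0.61811303 -0.00682898]
 [ 0.51097447  0.01704991]
 [ 0.55074227  0.18955073]] [0.1762897  0.10976735 0.17702544 0.10842809] (array([0.58406049, 0.09125546]), np.float64(-0.22279578876185657))
big [0.63767622 0.58388126] 0.09416233079608734
mid [0.65545822 0.41761411] 0.07146441724037106
small [0.54807084 0.44597245] 0.050022537888686276
mug,stamp,clip [[ 0.51374388 -0.24290855]
 [ 0.4306288   0.18478458]
 [ 0.3958793   0.06137282]]
```

The middle cup measures 71 mm across (the others 94 and 50 mm) and is on the riser's +y side, so I push along riser +y by about 155 mm. Plate and riser sizes agree with the given ones. First I turn the tool so the jaws lie across the plate's short edge.

```bash
python3 -m jog '[[0,0,0,0.12],[0,0,0,0.12],[0,0,0,0.12],[0,0,0,0.12],[0,0,0,0.12],[0,0,0,0.12],[0,0,0,0.12],[0,0,0,0.12],[0,0,0,0.12],[0,0,0,0.12]]' 0.35
cat > st.py <<'E'
from m import *
import sys
C=np.array([.585,.0964]); yaw=-.2313
e=np.array([np.cos(yaw),np.sin(yaw)]); u=np.array([-e[1],e[0]])
s=robot.get_state(); q=s['eef_rot']; T=R.from_quat([q[1],q[2],q[3],q[0]]).as_matrix()
p=s['eef_pos']; d=p[:2]-C
print('t',s['clock'],'pos',p.round(4),'riser xy',(d@e).round(4),(d@u).round(4),'gap',s['finger_gap'],'F',s['wrist_force'].round(2))
print('tool axes\n',T.round(4)); 
j=T[:2,1]; print('jaw err(rad, positive tool turn needed)',(np.arctan2(j[1],j[0])-yaw))
if len(sys.argv)>1:
    g=np.array([float(a) for a in sys.argv[1:4]])  # riser x,y, world z
    w=np.r_[C+g[0]*e+g[1]*u,g[2]]; print('tool shift to goal',(T.T@(w-p)).round(4))
E
python3 st.py -0.002 -0.128 0.219
```

```text
clock: 0.93
eef_pos: [0.1671, 0.6524, 0.2133]
eef_rot: [0.002, 0.68, 0.734, -0.004]
wrist_force: [-0.4, -0.5, 0.2]
finger_gap: 0.0602
t 0.9333 pos [0.1671 0.6524 0.2133] riser xy -0.5342 0.4454 gap 0.06024551636801867 F [-0.42 -0.5   0.15]
tool axes
 [[-0.0764  0.9971 -0.0023]
 [ 0.9971  0.0763 -0.0079]
 [-0.0077 -0.0029 -1.    ]]
jaw err(rad, positive tool turn needed) 0.30770840236234914
tool shift to goal [-0.7077  0.3335 -0.0012]
```

```bash
python3 -m jog '[[0,0,-0.0005,0.12],[0,0,-0.0005,0.12],[0,0,-0.0005,0.068],[-0.028,0.026,-0.001,0],[-0.028,0.026,-0.001,0],[-0.028,0.026,-0.001,0],[-0.028,0.026,-0.001,0],[-0.028,0.026,-0.001,0],[-0.028,0.026,-0.001,0],[-0.028,0.026,-0.001,0]]'
python3 st.py -0.002 -0.128 0.219
```

```text
clock: 1.77
eef_pos: [0.2939, 0.411, 0.2169]
eef_rot: [0.005, 0.789, 0.614, -0.008]
wrist_force: [0.0, -0.1, -0.2]
finger_gap: 0.0607
t 1.7667 pos [0.2939 0.411  0.2169] riser xy -0.3555 0.2395 gap 0.06073651050703261 F [ 0.02 -0.15 -0.16]
tool axes
 [[ 0.2447  0.9696 -0.0069]
 [ 0.9694 -0.2448 -0.017 ]
 [-0.0182 -0.0026 -0.9998]]
jaw err(rad, positive tool turn needed) -0.0159949334104518
tool shift to goal [-0.3618  0.3593  0.0035]
```

```bash
python3 -m jog '[[-0.028,0.028,-0.0005,-0.016],[-0.028,0.028,-0.0005,0],[-0.028,0.028,-0.0005,0],[-0.028,0.028,-0.0005,0],[-0.028,0.028,-0.0005,0]]'
python3 st.py -0.002 -0.128 0.219;  python3 -m jog '[[0,0,0,0],[0,0,0,0]]'
python3 st.py -0.002 -0.128 0.219
```

```text
clock: 2.18
eef_pos: [0.3991, 0.2333, 0.2212]
eef_rot: [0.005, 0.783, 0.622, -0.008]
wrist_force: [0.7, 1.0, -0.1]
finger_gap: 0.0602
t 2.1833 pos [0.3991 0.2333 0.2212] riser xy -0.2123 0.0906 gap 0.06018227210906536 F [ 0.72  1.03 -0.06]
tool axes
 [[ 0.2259  0.9741 -0.0065]
 [ 0.974  -0.226  -0.0169]
 [-0.0179 -0.0025 -0.9998]]
jaw err(rad, positive tool turn needed) 0.003302030930251304
tool shift to goal [-0.2192  0.2096  0.0056]
clock: 2.35
eef_pos: [0.4021, 0.227, 0.2211]
eef_rot: [0.005, 0.785, 0.619, -0.008]
wrist_force: [-0.8, 0.3, -0.1]
finger_gap: 0.0604
t 2.35 pos [0.4021 0.227  0.2211] riser xy -0.208 0.0852 gap 0.060366967187011816 F [-0.76  0.35 -0.13]
tool axes
 [[ 0.2341  0.9722 -0.0059]
 [ 0.972  -0.2341 -0.018 ]
 [-0.0189 -0.0016 -0.9998]]
jaw err(rad, positive tool turn needed) -0.005022113445813492
tool shift to goal [-0.2121  0.207   0.0058]
```

```bash
python3 -m jog '[[-0.027,0.026,0,0],[-0.027,0.026,0,0],[-0.027,0.026,0,0],[-0.027,0.026,0,0],[-0.027,0.026,0,0],[-0.027,0.026,0,0],[-0.027,0.026,0,0],[-0.026,0.025,0,0],[0,0,0,0],[0,0,0,0]]'
python3 st.py -0.002 -0.128 0.11
```

```text
clock: 3.18
eef_pos: [0.5585, -0.0328, 0.2219]
eef_rot: [0.003, 0.781, 0.624, -0.008]
wrist_force: [-0.1, 0.4, -0.0]
finger_gap: 0.0606
t 3.1833 pos [ 0.5585 -0.0328  0.2219] riser xy 0.0039 -0.1318 gap 0.06060908898898466 F [-0.12  0.42 -0.01]
tool axes
 [[ 0.2213  0.9752 -0.0088]
 [ 0.975  -0.2214 -0.0158]
 [-0.0174 -0.0051 -0.9998]]
jaw err(rad, positive tool turn needed) 0.008012723461677251
tool shift to goal [ 0.0058 -0.0053  0.1118]
```

```bash
python3 -m jog '[[0,-0.002,0.03,0],[0,-0.002,0.03,0],[0,-0.001,0.03,0.004],[0,0,0.015,0],[0,0,0,0],[0,0,0,0]]'
python3 st.py -0.002 -0.125 0.0935
python3 - <<'E'
from m import *
t=imaging.get_image('top')[:,:,::-1]; s=imaging.get_image('scene')[:,:,::-1]
cv2.imwrite('pics/d_sc.png',cv2.resize(s[140:290,160:350],None,fx=4,fy=4,interpolation=cv2.INTER_CUBIC))
cv2.imwrite('pics/d_top.png',cv2.resize(t[110:240,180:370],None,fx=4,fy=4,interpolation=cv2.INTER_CUBIC))
E
```

```text
clock: 3.68
eef_pos: [0.5518, -0.0248, 0.1133]
eef_rot: [0.003, 0.78, 0.625, -0.008]
wrist_force: [-0.3, -0.0, 0.7]
finger_gap: 0.0604
t 3.6833 pos [ 0.5518 -0.0248  0.1133] riser xy -0.0045 -0.1256 gap 0.06043856726066325 F [-0.3  -0.04  0.66]
tool axes
 [[ 0.2181  0.9759 -0.0079]
 [ 0.9758 -0.2182 -0.0148]
 [-0.0162 -0.0045 -0.9999]]
jaw err(rad, positive tool turn needed) 0.011306568496667058
tool shift to goal [0.0009 0.0026 0.0198]
```

View pics/d_sc.png

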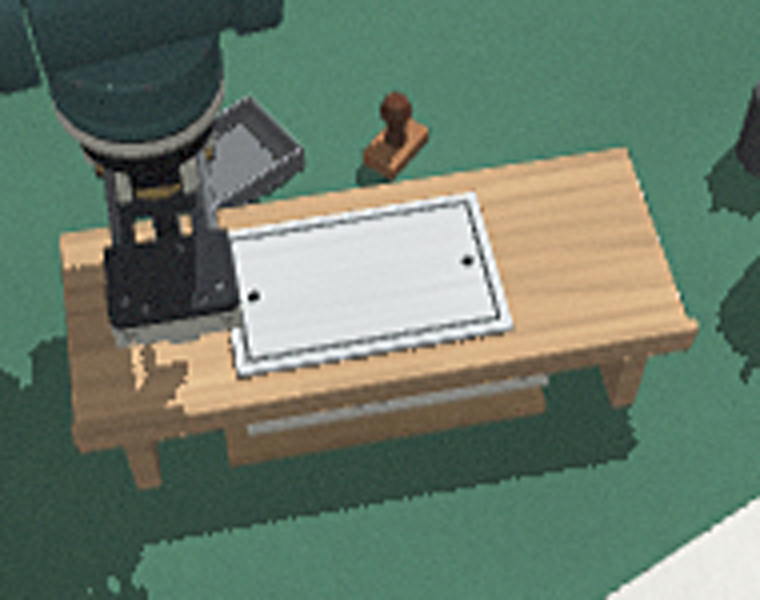

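View pics/d_top.png

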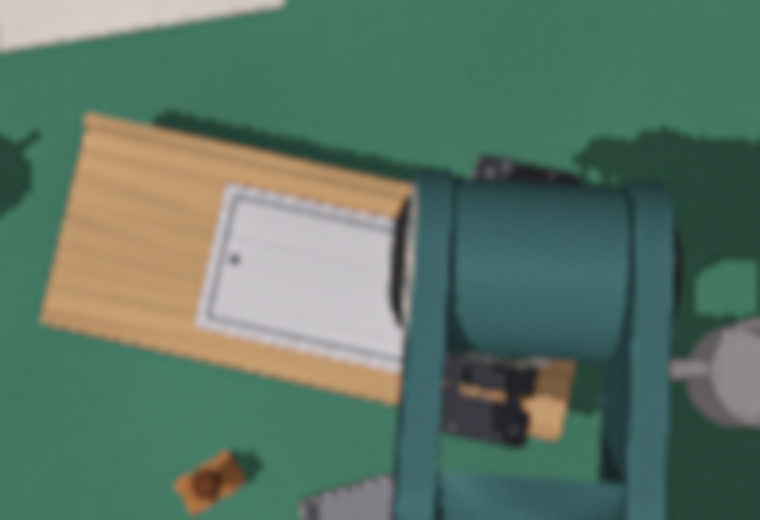

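The fingers are above the riser behind the plate's mug-side edge, and the plate is undisturbed. Next I descend to about 3 mm above the riser top.

```bash
python3 -m jog '[[0,0.001,0.009,0.005],[0,0.001,0.006,0.005],[0,0,0.003,0],[0,0,0,0]]'
python3 st.py -0.002 -0.1 0.0930
```

```text
clock: 4.12
eef_pos: [0.5562, -0.0252, 0.0988]
eef_rot: [0.006, 0.784, 0.621, -0.005]
wrist_force: [0.3, 0.1, -0.3]
finger_gap: 0.0604
t 4.1167 pos [ 0.5562 -0.0252  0.0988] riser xy -0.0002 -0.125 gap 0.060375879057824794 F [ 0.25  0.14 -0.33]
tool axes
 [[ 2.284e-01  9.736e-01 -6.000e-04]
 [ 9.735e-01 -2.284e-01 -1.550e-02]
 [-1.520e-02  3.000e-03 -9.999e-01]]
jaw err(rad, positive tool turn needed) 0.0009015944154542321
tool shift to goal [ 0.0251 -0.0018  0.0054]
```

```bash
python3 -m jog '[[0,-0.001,0.004,0],[0,0,0.002,0],[0,0,0,0]]'
python3 st.py -0.002 -0.1 0.0930
```

```text
clock: 4.37
eef_pos: [0.5554, -0.0253, 0.0926]
eef_rot: [0.006, 0.784, 0.621, -0.005]
wrist_force: [-0.1, -0.7, -0.1]
finger_gap: 0.0599
t 4.3667 pos [ 0.5554 -0.0253  0.0926] riser xy -0.0009 -0.1253 gap 0.05993578371925013 F [-0.09 -0.72 -0.12]
tool axes
 [[ 0.2288  0.9735  0.    ]
 [ 0.9734 -0.2288 -0.0155]
 [-0.0151  0.0036 -0.9999]]
jaw err(rad, positive tool turn needed) 0.000477583226851791
tool shift to goal [ 0.0252 -0.0011 -0.0008]
```

```bash
python3 -m jog '[[0.01,0,-0.0003,0],[0.01,0,-0.0003,0],[0.008,0,-0.0003,0],[0.008,0,-0.0003,0],[0.008,0,-0.0002,0]]'
python3 st.py -0.002 0.0525 0.0930
```

```text
clock: 4.78
eef_pos: [0.5662, 0.0205, 0.0936]
eef_rot: [0.006, 0.784, 0.62, -0.005]
wrist_force: [-1.0, -0.2, -1.5]
finger_gap: 0.0606
t 4.7833 pos [0.5662 0.0205 0.0936] riser xy -0.0009 -0.0782 gap 0.06057874706987096 F [-0.96 -0.18 -1.47]
tool axes
 [[ 0.2305  0.9731 -0.    ]
 [ 0.973  -0.2304 -0.0161]
 [-0.0157  0.0037 -0.9999]]
jaw err(rad, positive tool turn needed) -0.0012360489085454784
tool shift to goal [ 0.1307 -0.0013 -0.0015]
```

```bash
python3 - <<'E'
from m import *
t=imaging.get_image('top')[:,:,::-1]; s=imaging.get_image('scene')[:,:,::-1]
cv2.imwrite('pics/e_sc.png',cv2.resize(s[140:290,160:350],None,fx=4,fy=4,interpolation=cv2.INTER_CUBIC))
cv2.imwrite('pics/e_top.png',cv2.resize(t[110:240,180:370],None,fx=4,fy=4,interpolation=cv2.INTER_CUBIC))
E
python3 st.py -0.002 0.0525 0.0930
```

```text
t 4.8833 pos [0.5663 0.0209 0.0936] riser xy -0.0009 -0.0778 gap 0.06032483284943645 F [-0.1  -0.2  -0.02]
tool axes
 [[ 2.294e-01  9.733e-01  1.000e-04]
 [ 9.732e-01 -2.294e-01 -1.570e-02]
 [-1.520e-02  3.700e-03 -9.999e-01]]
jaw err(rad, positive tool turn needed) -0.00015754218599278724
tool shift to goal [ 0.1303 -0.0011 -0.0014]
```

View pics/e_sc.png

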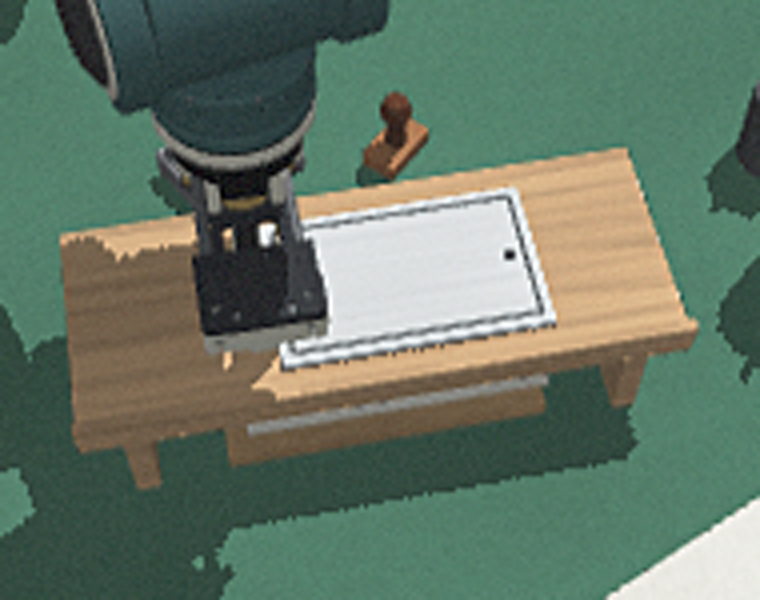

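View pics/e_top.png

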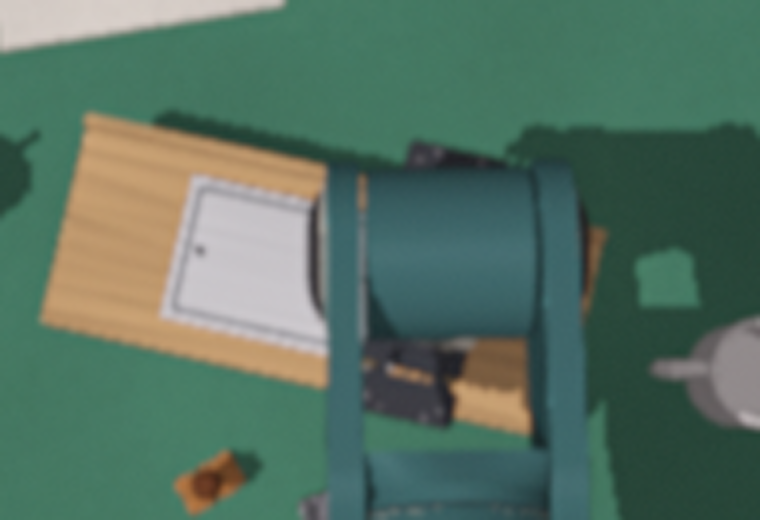

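The plate has moved straight toward the cup end: in the scene crop its corner went from (512,325) to (555,322). I continue, with a small correction downward.

```bash
python3 -m jog '[[0.01,0,0.0002,0],[0.01,0,0,0],[0.01,0,-0.0002,0],[0.01,0,-0.0002,0],[0.01,0,-0.0002,0],[0.01,0,-0.0002,0]]'
python3 st.py -0.002 0.0525 0.0930
```

```text
clock: 5.38
eef_pos: [0.5812, 0.0837, 0.0935]
eef_rot: [0.007, 0.784, 0.62, -0.005]
wrist_force: [-1.1, -2.6, 0.5]
finger_gap: 0.0604
t 5.3833 pos [0.5812 0.0837 0.0935] riser xy -0.0008 -0.0132 gap 0.06041114044237676 F [-1.13 -2.61  0.54]
tool axes
 [[ 2.305e-01  9.731e-01  3.000e-04]
 [ 9.729e-01 -2.304e-01 -1.670e-02]
 [-1.620e-02  4.100e-03 -9.999e-01]]
jaw err(rad, positive tool turn needed) -0.001239745098646411
tool shift to goal [ 0.0657 -0.0013 -0.0006]
```

```bash
python3 -m jog '[[0.01,0,-0.0001,0],[0.01,0,-0.0001,0],[0.01,0,-0.0002,0],[0.01,0,-0.0002,0],[0.008,0,-0.0002,0],[0.004,0,0,0],[0,0,0,0]]'
python3 st.py -0.002 0.0525 0.0930
python3 - <<'E'
from m import *
t=imaging.get_image('top')[:,:,::-1]; s=imaging.get_image('scene')[:,:,::-1]
cv2.imwrite('pics/f_sc.png',cv2.resize(s[140:290,190:380],None,fx=4,fy=4,interpolation=cv2.INTER_CUBIC))
cv2.imwrite('pics/f_top.png',cv2.resize(t[110:240,130:320],None,fx=4,fy=4,interpolation=cv2.INTER_CUBIC))
E
```

```text
clock: 5.97
eef_pos: [0.5947, 0.1425, 0.0933]
eef_rot: [0.007, 0.784, 0.621, -0.005]
wrist_force: [-0.3, -1.7, 1.6]
finger_gap: 0.0605
t 5.9667 pos [0.5947 0.1425 0.0933] riser xy -0.0011 0.0471 gap 0.06049300597549446 F [-0.3  -1.71  1.59]
tool axes
 [[ 2.285e-01  9.735e-01  1.000e-04]
 [ 9.734e-01 -2.285e-01 -1.670e-02]
 [-1.620e-02  3.900e-03 -9.999e-01]]
jaw err(rad, positive tool turn needed) 0.0007826116973937425
tool shift to goal [ 0.0054 -0.0009  0.0002]
```

View pics/f_top.png

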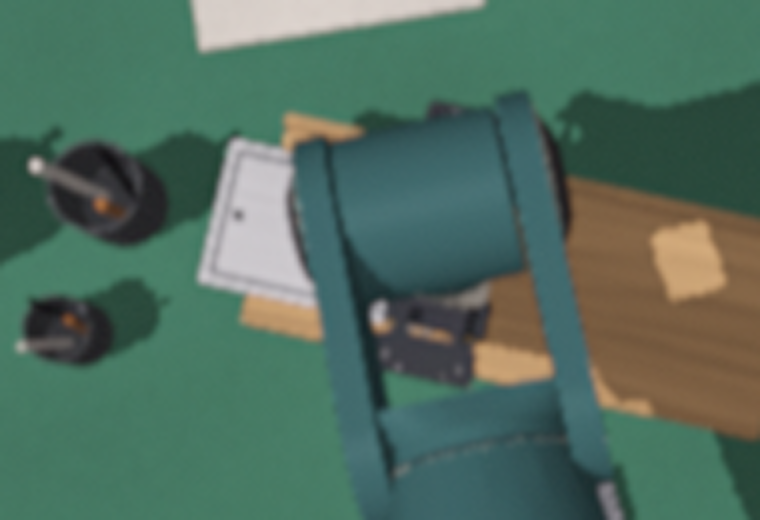

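View pics/f_sc.png

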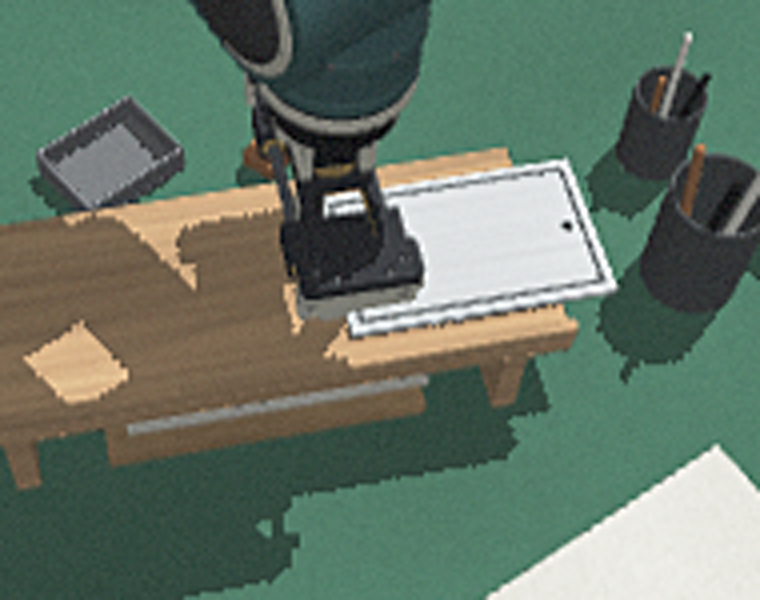

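Run:
```python
from m import *
C=np.array([.585,.0964]); yaw=-.2313
e=np.array([np.cos(yaw),np.sin(yaw)]); u=np.array([-e[1],e[0]])
for p in (ray('top',crop([(234,139),(199,284)],(130,110),4),.096),ray('scene',crop([(617,290),(567,159)],(190,140),4),.096)):
  d=p-C; print(np.c_[d@e,d@u])
```

```text
[[ 0.0535445   0.23554023]
 [-0.05949813  0.23577902]]
[[ 0.05394604  0.23547577]
 [-0.05587378  0.23601981]]
```

The overhang is 35.7 mm and straight, with both cameras agreeing. It needs about 4 mm more.

```bash
python3 -m jog '[[0.002,0,0,0],[0.0025,0,0,0],[0,0,0,0],[0,0,0,0]]'
python3 st.py -0.002 0.0515 0.0930
```

```text
clock: 6.4
eef_pos: [0.5956, 0.1455, 0.0932]
eef_rot: [0.006, 0.784, 0.62, -0.005]
wrist_force: [0.3, 0.6, -0.2]
finger_gap: 0.0605
t 6.4 pos [0.5956 0.1455 0.0932] riser xy -0.001 0.0502 gap 0.06048753945033251 F [ 0.35  0.57 -0.18]
tool axes
 [[ 0.2302  0.9731  0.    ]
 [ 0.973  -0.2302 -0.0163]
 [-0.0159  0.0038 -0.9999]]
jaw err(rad, positive tool turn needed) -0.0009367054534822339
tool shift to goal [ 0.0013 -0.001   0.0002]
```

Another 1 mm, then back off, lift clear, and check with the arm out of the way.

```bash
python3 -m jog '[[0.0015,0,0,0],[0,0,0,0]]'; python3 st.py 0 0.0515 0.093
python3 -m jog '[[-0.01,0,-0.0005,0],[-0.015,0,-0.002,0],[-0.02,0,-0.01,0],[0,0,-0.03,0],[0,0,-0.03,0],[0,0,-0.03,0],[-0.03,0,-0.01,0],[-0.03,0,0,0],[-0.03,0,0,0],[-0.03,0,0,0]]'; python3 -m jog '[[-0.03,0,0,0],[-0.03,0,0,0],[-0.03,0,0,0],[0,0,0,0]]'
python3 - <<'E'
from m import *
t=imaging.get_image('top')[:,:,::-1]; s=imaging.get_image('scene')[:,:,::-1]
cv2.imwrite('pics/g_sc.png',cv2.resize(s[140:290,190:380],None,fx=4,fy=4,interpolation=cv2.INTER_CUBIC))
cv2.imwrite('pics/g_top.png',cv2.resize(t[110:240,130:320],None,fx=4,fy=4,interpolation=cv2.INTER_CUBIC))
cv2.imwrite('pics/g_full.png',t)
E
```

```text
clock: 6.57
eef_pos: [0.5959, 0.1468, 0.0933]
eef_rot: [0.006, 0.784, 0.62, -0.005]
wrist_force: [0.3, 0.8, 0.2]
finger_gap: 0.0601
t 6.5667 pos [0.5959 0.1468 0.0933] riser xy -0.0009 0.0515 gap 0.06005439582440006 F [0.33 0.84 0.19]
tool axes
 [[ 2.307e-01  9.730e-01  1.000e-04]
 [ 9.729e-01 -2.307e-01 -1.630e-02]
 [-1.580e-02  3.800e-03 -9.999e-01]]
jaw err(rad, positive tool turn needed) -0.0014515998951110387
tool shift to goal [-0.      0.0009  0.0003]
clock: 7.4
eef_pos: [0.5527, -0.0232, 0.2144]
eef_rot: [0.006, 0.783, 0.622, -0.005]
wrist_force: [0.5, -0.1, -0.1]
finger_gap: 0.0602
clock: 7.73
eef_pos: [0.5268, -0.1223, 0.2179]
eef_rot: [0.008, 0.784, 0.62, -0.005]
wrist_force: [0.1, 0.5, -0.1]
finger_gap: 0.06
```

View pics/g_top.png

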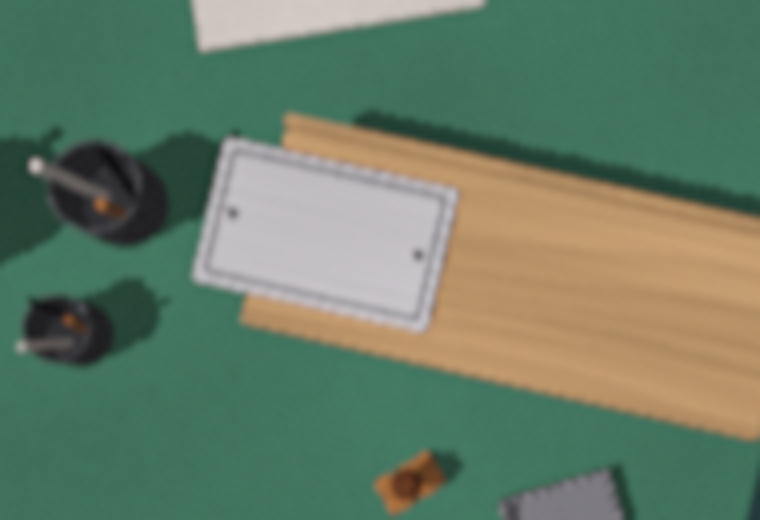

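View pics/g_sc.png

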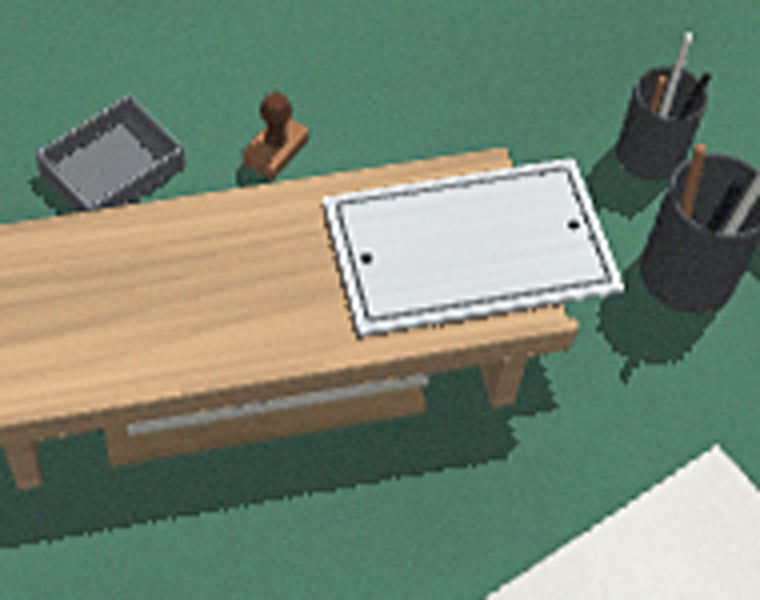

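View pics/g_full.png

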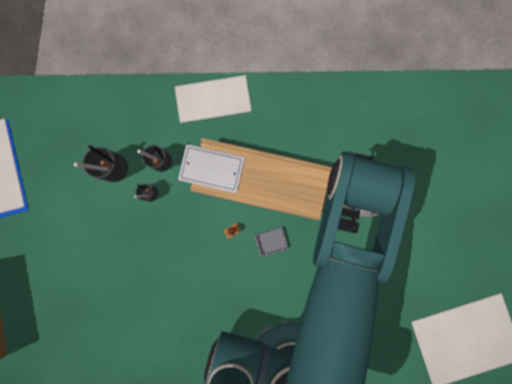

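Run:
```python
from m import *
C=np.array([.585,.0964]); yaw=-.2313
e=np.array([np.cos(yaw),np.sin(yaw)]); u=np.array([-e[1],e[0]])
p1=ray('top',crop([(226,137),(459,187),(424,332),(193,280)],(130,110),4),.096)
p2=ray('scene',crop([(623,290),(360,336),(325,201),(574,160)],(190,140),4),.096)
for p in (p1,p2):
  d=p-C; print(np.c_[d@e,d@u].round(4),np.linalg.norm(np.roll(p,-1,0)-p,axis=1).round(4),rect(p)[1]-yaw)
a=cv2.imread('pics/top0.png').astype(int);b=cv2.imread('pics/g_full.png').astype(int)
d=np.abs(a-b).sum(2)
for n,(x,y) in dict(big=(105,165),mid=(157,158),small=(147,192),stamp=(232,230),clip=(272,241)).items(): print(n,d[y-15:y+16,x-15:x+16].mean())
s=imaging.get_image('scene')[:,:,::-1]; cv2.imwrite('pics/h_sc.png',s)
```

```text
[[ 0.0537  0.2418]
 [ 0.0552  0.0611]
 [-0.0574  0.0623]
 [-0.0576  0.2409]] [0.1807 0.1126 0.1786 0.1113] 0.004670572354401548
[[ 0.0547  0.2394]
 [ 0.0562  0.0618]
 [-0.0523  0.0622]
 [-0.0541  0.2406]] [0.1776 0.1085 0.1784 0.1088] 0.00960397962923143
big 2.684703433922997
mid 2.152965660770031
small 2.0582726326742975
stamp 1.7544224765868888
clip 1.6285119667013528
```

View pics/h_sc.png

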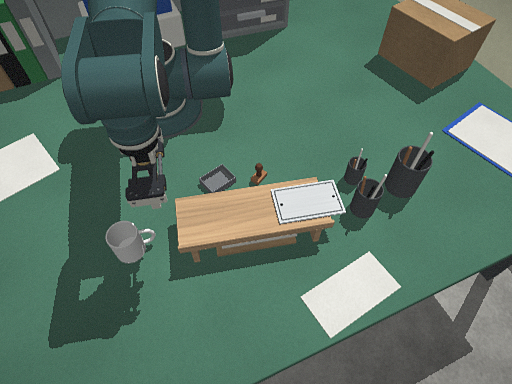

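The plate sticks out about 40–41 mm, straight and flat. The mug is at (125,240) as before, and the robot is clear of everything.

```bash
python3 -c "
from workcell import order; print(order.hand_in())"
```

```text
the job is handed in; nothing more can be done
None
```

I pushed the plate along the riser with the two part-open fingers until it stuck out about 40 mm at the pen-cup end. I then backed the arm off clear of everything and handed the job in after about 8 s of the 48 s.

- **Overhang:** 41 mm from the top camera and 40 mm from the scene camera, against the 40 mm asked.
- **Straightness and lie:** the plate is within 0.01 rad of the riser's direction and lies flat. It is about 16 mm clear of the upstand.
- **Other objects:** before and after pictures show no change at the three pen cups, the stamp or the clip tray. The arm hid the mug from the top camera at the end, so I checked it only by eye in the scene view, where it stands as before.
- **Forces:** every wrist force reading stayed under about 3 N.
- **Off-target:** the tool ended up tilted about 0.016 rad while moving, which the moves could not correct; it had no visible effect on the push. No check failed.

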